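# Put the rinsed inner bucket back in the green caddy

### The job

Put the rinsed cream inner bucket back: lower it, level and in line, into the open green caddy until it sits there loosely on its own weight, then let go. Do not drop it in or push it down, because the two tapers jam tight; leave the caddy and everything else on the trolley where they stand.

Things in the scene. Friction and masses are not known exactly. Their poses are not given: they have to be found in the camera images.
- bucket: Cream plastic inner bucket, loose, 0.2 to 0.45 kg, tapered rounded rectangle, narrow end down: outside 104 mm (its x) by 140 mm (its y) at the base, 140 by 176 mm under the lip; lip 154 by 190 mm, 112 to 120 mm above the base. Walls slope out 0.15 mm per mm of height. Either way round (half a turn) is right. Origin: centre of the base's underside; z up, x short side, y long side.
- bucket_handle (a point): Centre of the dark grey grip bar of the bucket's fixed arched handle, 165 mm straight above the bucket's origin. The bar is straight and level, 120 mm long along the bucket's y, 12 mm wide (x), 13 mm high; open space below it for 38 mm down to the lip. Axes as the bucket's.
- caddy: Green plastic caddy, loose, 0.8 kg, 145 mm high, open tapered rounded rectangle, rim outside 158 mm (its x) by 198 mm (its y), wall 4 mm. Its lid is folded back and leans behind it (its +x side, out to 180 mm from the origin); its dark green clamp handle hangs in front (its -x side, out to 97 mm); both stay below the rim. Origin: centre of the underside; z up, x short side, y long side.
- caddy_mouth (a point): Centre of the caddy's mouth, level with its rim, 145 mm above the caddy's origin. Opening inside 134 mm (x) by 174 mm (y); going down, each side narrows by 0.15 mm per mm of depth, the same slope as the bucket. Axes as the caddy's.
- caddy_seat (a point): Where the bucket's origin is when the walls just meet: 45 mm above the caddy's origin, on its axis (handle bar then 210 mm, lip's underside 157 mm over the caddy's origin). Above it the gap is 0.15 mm a side per mm still to go, plus 2 mm at the ends. The front and back walls alone carry it and give slightly: own weight sinks it 1 to 2 mm, a 20 N push about 4 mm, and it jams there.
- canister: White ceramic canister with cork-sealed lid, 110 mm diameter, 173 mm high, at the back. Origin at the centre of its underside. Leave alone.
- bowl: Blue-green collapsible silicone bowl, folded flat, 166 mm diameter, 33 mm high, to the right. Origin at the centre of its underside. Leave alone.
- opener: Flat steel bottle opener, 140 mm long along its x, 40 mm wide, 6 mm thick, lying between the places of bucket and caddy. Origin at its underside near the middle. Leave alone.
- brush: Wooden scrubbing brush, 120 by 52 mm, 34 mm high, to the left. Origin at the centre of its underside. Leave alone.
- soap: Bottle of washing-up liquid, 64 mm diameter, 190 mm high, to the left. Origin at the centre of its underside. Leave alone.
- liners: Roll of caddy liners standing on end, 68 mm diameter, 170 mm high, to the right. Origin at the centre of its underside. Leave alone.
- tumbler: Metal tumbler, 78 mm across the rim, 105 mm high, at the back. Origin at the centre of its underside. Leave alone.

How it is judged:
By the outcome, as a careful person would: the job done as asked, in the order asked, and still so for the second after the job is handed in, with the robot touching nothing.
It also fails if it takes over 51 s, if anything falls off the work surface, if the arm or the gripper's body presses on something with over 40 N, if the wrist force passes 120 N, or if a joint passes its speed limit or range.

### The arm

A 7-joint arm with a two-finger parallel gripper is mounted at the origin on the work surface. World frame = base frame: x ahead of the robot, y to its left, z up, the work surface at z = 0. Lengths are in mm, angles in degrees, forces in N, time in s.
With the tool pointing down it reaches from about 425 to 825 mm from the base axis. Payload 3.6 kg.
Tool frame: the origin (TCP) lies at the very end of the fingers, on their centre line; the grasp point (between the pads) lies 19 mm behind it (r.grasp_offset is the distance from the TCP to the grasp point, in mm); z points along the fingers, y is the line along which they close (so a half turn about z gives the same grasp; the last joint's range is limited). The gripper opens to 85 mm and grips with 20 to 120 N. Pads are 22 mm wide; open, the fingers measure 114 mm over their backs; the gripper's body (76 mm by 85 mm) begins 54 mm behind the grasp point. The pads swing forward as they close: fully open they stand 13 mm farther back than shut.
Start: joints at [69.185, 35.231, -0.722, 81.555, 0.464, 63.22, -2.315], TCP at [214.815, -613.447, 231.297] pointing down, gripper open.
Joint ranges: [-178.69, 178.69], [-17.37, 117.87], [-77.05, 75.6], [15.02, 138.74], [-78.02, 258.01], [0.78, 113.62], [-162.83, 162.83]. Speed limits (degrees/s): [159.86, 159.86, 180, 180, 180, 180, 180].

### API

Orientations are given as a 3x3 rotation matrix whose columns are the frame's x, y, z axes.
In Python, from workcell import r gives the robot as it stands.
- The arm moves only by the tool arm_command, never from a script. Its argument "commands" is text: rows parted by semicolons, each of 4 numbers parted by spaces: the shift along the world's x, y, z in units of 0.5 m (1.0 is 0.5 m), then the turn about the world's z in units of 90 degrees (1.0 is 90 degrees). In form: tx ty tz turn; .... A call has exactly 8 rows; each row shifts and turns the commanded pose from where the row before left it; what a row does not reach is not made up. A row lasts 1/12 s, in which the tool goes at most 41.7 mm and 7.16 degrees, less where a joint would pass 70% of its speed; a pose out of reach is approached as far as the arm can. A call with a number of a shift or a turn outside -1 to 1 is refused whole. A call with a gripper value outside its range is refused whole. "grip" is the closure, from -1 (fully open) to 1 (shut), set as the call begins (left out, the last holds). The fingers move at their own pace and stop on an object; "force" is the grip in N (left out, the last holds). Time passes only in rows, so rows that do not move let the fingers close, or fill a call up. It gives the time, the measured TCP pose, the force, the opening and the grip force at its end, in the units of the state.
- r.observe(): the state, without advancing time (a new reading comes with each control period).
- r.capture(name): name is "scene" or "top" or "wrist"; returns a dict with "pixels" (400x640x3 uint8, blue, green, red), "K" (3x3 intrinsics, pixels), "world_to_cam" (4x4, takes a point from world to camera coordinates); the wrist camera has in their place "hand_eye" (4x4, takes a point from camera to tool coordinates, whose origin is the TCP and whose axes are the flange's). Camera axes: x right, y down, z forward; pixel columns grow to the right and rows downward; lengths in mm; the calibration is good to about 2 mm. A picture is of the moment at which its call begins: read the wrist's pose just before it. There is no depth.
- r.hand_in(): hands the job in; it is judged then, once.
The state is a dict: "time_s": time; "qpos": joint angles; "dq": joint speeds; "effort": joint torques, N m; "ee_pos": TCP position; "eef_rot": TCP orientation; "ft_force": force on the tool from outside, world axes, zero at the start; "ft_torque": the same for the moment, N m; "opening": opening from 0.0 (shut) to 1.0 (fully open); "gripper_force": force on a finger pad.
Only numpy, scipy, OpenCV 4.12 (cv2) and the standard library are available. Lean on these libraries where they do the work, as an engineer would, in place of code of your own. Each camera call takes 0.05 s, during which the arm holds its last target. There are 200 camera calls.

## Working session

There is one attempt and no reset: what is moved stays moved. The work goes in short steps, Python scripts to look and compute and a tool call to move; the robot and the scene stay as the last step left them, time stands still between calls to the robot, and variables do not carry over. Pictures are saved under pics/ and viewed, at most 10 in all, crops included, and the job is handed in when it is done.

Besides the shell and the picture viewer there is one more tool, called after "Emit:" as a command line: name --argument value ..., lists and objects as JSON in quotes. arm_command: Moves the arm, as the interface text tells. Shifts and turns lie within -1 to 1; 1 stands for 0.5 m of shift or 90 degrees of turn. Its arguments: {"type":"object","properties":{"commands":{"type":"string"},"grip":{"type":"number"},"force":{"type":"number"}},"required":["commands"]}

```bash
mkdir -p pics; ls; python3 - <<'E'
from workcell import r
import cv2
s=r.observe();print(s['time_s'],s['ee_pos'],s['eef_rot'],s['opening'],s['ft_force'])
for n in("scene","top"):
    c=r.capture(n);cv2.imwrite(f"pics/{n}0.png",c["pixels"]);print(n,c["K"],c["world_to_cam"])
E
```

```text
pics
0.0 [ 214.54834764 -612.74432204  230.12154007] [[ 9.43797036e-01  3.30524382e-01 -8.87638144e-04]
 [ 3.30525573e-01 -9.43793858e-01  2.44917694e-03]
 [-2.82347334e-05 -2.60491304e-03 -9.99996607e-01]] 1.0009348331956045 [-0.64224194  0.43495006 -0.28649742]
scene [[482.4086268    0.         323.64845591]
 [  0.         482.4086268  202.71623273]
 [  0.           0.           1.        ]] [[ 7.04994724e-01  7.09075052e-01  1.39645878e-02 -4.12976152e+02]
 [ 4.34672663e-01 -4.16445256e-01 -7.98519271e-01 -1.55866602e+02]
 [-5.60394607e-01  5.69021897e-01 -6.01807249e-01  2.15300405e+03]
 [ 0.00000000e+00  0.00000000e+00  0.00000000e+00  1.00000000e+00]]
top [[391.69622107   0.         317.96816021]
 [  0.         391.69622107 205.11659597]
 [  0.           0.           1.        ]] [[ 2.44166943e-02 -9.99678925e-01 -6.77284122e-03 -2.27870046e+01]
 [-9.80685394e-01 -2.26365529e-02 -1.94277493e-01  5.92442704e+02]
 [ 1.94061802e-01  1.13856406e-02 -9.80923231e-01  1.27674002e+03]
 [ 0.00000000e+00  0.00000000e+00  0.00000000e+00  1.00000000e+00]]
```

View pics/scene0.png

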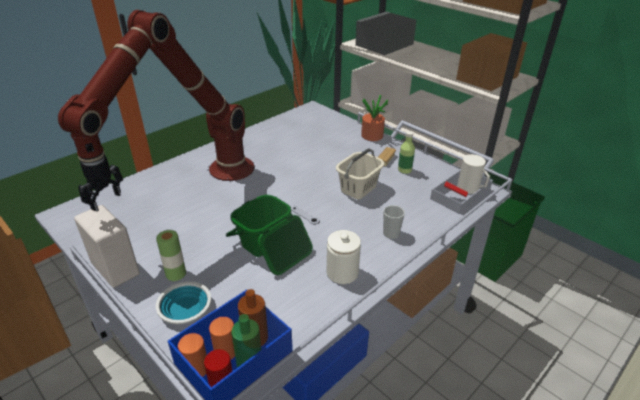

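View pics/top0.png

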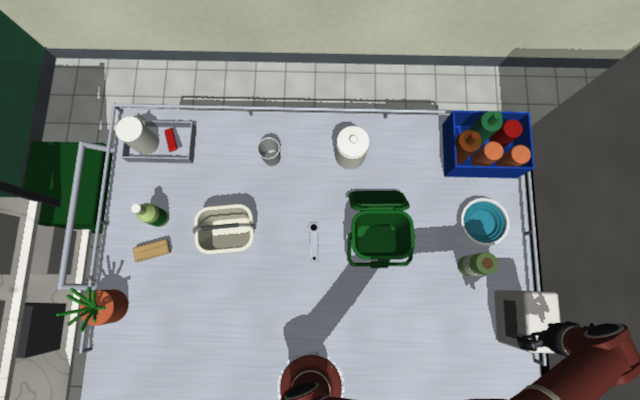

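The scene view shows the caddy at about (265,220) and the bucket at (358,175). In the top view the bucket lip spans (195–255, 205–252), with its handle bar at row ~228. The caddy mouth spans (350–412, 208–262), with its lid above it and its clamp handle below.

```bash
cat > h.py <<'E'
import numpy as np, cv2
def plane(c,uv,z,W=None):
    W=c["world_to_cam"] if W is None else W
    R,t=W[:3,:3],W[:3,3]; C=-R.T@t
    uv=np.atleast_2d(uv).astype(float)
    d=np.c_[uv,np.ones(len(uv))]@np.linalg.inv(c["K"]).T@R
    return C+d*((z-C[2])/d[:,2])[:,None]
def proj(c,P,W=None):
    W=c["world_to_cam"] if W is None else W
    p=(np.atleast_2d(P)@W[:3,:3].T+W[:3,3])@c["K"].T
    return p[:,:2]/p[:,2:]
def wristW(c,s):
    T=np.eye(4);T[:3,:3]=s['eef_rot'];T[:3,3]=s['ee_pos']
    return np.linalg.inv(T@c["hand_eye"])
def big(m):
    cs,_=cv2.findContours(m.astype(np.uint8),cv2.RETR_EXTERNAL,cv2.CHAIN_APPROX_NONE)
    return max(cs,key=cv2.contourArea)[:,0]
E
python3 - <<'E'
from workcell import r
from h import *
c=r.capture("top");im=c["pixels"]
print("cam",plane(c,[[320,200]],0), -c["world_to_cam"][:3,:3].T@c["world_to_cam"][:3,3])
a=cv2.resize(im[190:280,180:280],None,fx=7,fy=6.5,interpolation=cv2.INTER_CUBIC) if 0 else None
x=cv2.resize(im[185:275,185:265],None,fx=5,fy=5,interpolation=cv2.INTER_CUBIC)
y=cv2.resize(im[185:275,340:420],None,fx=5,fy=5,interpolation=cv2.INTER_CUBIC)
cv2.imwrite("pics/crop.png",np.hstack([x,y]))
hsv=cv2.cvtColor(im,cv2.COLOR_BGR2HSV)
H,S,V=cv2.split(hsv)
m=np.zeros(H.shape,bool);m[195:262,185:265]=True
cream=m&(H>12)&(H<40)&(S>25)
k=big(cream);P=plane(c,k,120)[:,:2].astype(np.float32)
print("bucket",cv2.minAreaRect(P),cv2.boundingRect(k))
for p in ((225,207),(225,249),(200,230),(224,228),(270,230)):print(p,hsv[p[1],p[0]])
for row in range(200,270,3):print(row,hsv[row,380])
E
```

```text
cam [[623.06752912 -14.82766737   0.        ]] [ 333.78982252  -23.9053306  1367.32789224]
bucket ((461.718994140625, 292.15216064453125), (67.2711410522461, 167.77352905273438), 1.3674511909484863) (197, 229, 53, 22)
(225, 207) [ 28  19 232]
(225, 249) [ 26  26 210]
(200, 230) [30 19 95]
(224, 228) [ 27  25 181]
(270, 230) [105  19 190]
200 [ 66 176  29]
203 [ 66 157  47]
206 [ 65 176  55]
209 [ 65 172  95]
212 [ 64 175 102]
215 [ 64 176  68]
218 [ 64 179  67]
221 [ 64 176  68]
224 [ 64 176  58]
227 [ 64 169  59]
230 [ 65 170  60]
233 [ 64 171  61]
236 [ 65 170  60]
239 [ 65 170  60]
242 [ 65 171  61]
245 [ 65 163  61]
248 [ 64 171  61]
251 [ 65 173  59]
254 [ 66 182  28]
257 [ 64 167  61]
260 [ 66 160  43]
263 [ 66 172  37]
266 [ 66 197  31]
269 [107  19 192]
```

View pics/crop.png

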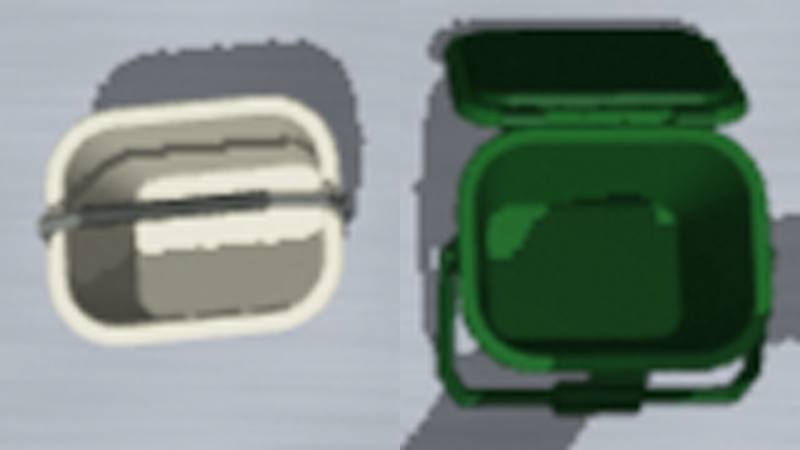

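The crop shows the bucket lip as a cream ring turned a few degrees, with its grey bar at about crop (205,203). The caddy rim outline spans about crop (460–770, 128–370), turned slightly. Next I'll get coarse poses, then take closer wrist views.

```bash
python3 - <<'E'
from workcell import r
from h import *
c=r.capture("top");im=c["pixels"]
H,S,V=cv2.split(cv2.cvtColor(im,cv2.COLOR_BGR2HSV).astype(int))
m=np.zeros(H.shape,bool);m[195:262,190:260]=True
k=big(m&(H>10)&(H<60)&(V>150));P=plane(c,k,120)[:,:2].astype(np.float32)
print("bucket",cv2.minAreaRect(P))
print("bar",plane(c,[[185+205/5,185+203/5]],171))
print("caddy",plane(c,[[352,235],[414,235],[383,210.6],[383,259.2]],145))
w=r.capture("wrist");print(w["hand_eye"],w["K"])
print([ (n,plane(c,[p],z)[0].round()) for n,p,z in (("soap",(140,209),190),("canister",(352,135),173),("liners",(487,263),170))])
E
```

```text
bucket ((542.8902587890625, 297.2038269042969), (65.2643814086914, 187.54403686523438), 4.61613130569458)
bar [[499.481363   272.21204775 171.        ]]
caddy [[ 482.68289918 -118.612255    145.        ]
 [ 487.25922809 -312.42874722  145.        ]
 [ 562.65728748 -216.17780847  145.        ]
 [ 409.7649863  -214.98671226  145.        ]]
[[-2.08137151e-04 -9.65084595e-01 -2.61938317e-01  6.44668487e+01]
 [ 9.99999836e-01 -3.40490034e-04  4.59896707e-04 -3.60106357e-01]
 [-5.33026614e-04 -2.61938178e-01  9.65084507e-01 -1.42552800e+02]
 [ 0.00000000e+00  0.00000000e+00  0.00000000e+00  1.00000000e+00]] [[334.18734934   0.         317.00562045]
 [  0.         334.18734934 201.51811145]
 [  0.           0.           1.        ]]
[('soap', array([542., 535., 190.])), ('canister', array([ 803., -114.,  173.])), ('liners', array([ 404., -525.,  170.]))]
```

Emit:
arm_command --commands "0.034 0.05 0.02 0.052;0.034 0.05 0.02 0.052;0.034 0.05 0.02 0.052;0.034 0.05 0.02 0.052;0.034 0.05 0.02 0.052;0.034 0.05 0.02 0.052;0.034 0.05 0.02 0.052;0.034 0.05 0.02 0.052" --grip -1 --force 40

```text
time_s: 0.92
ee_pos: [351.3, -412.1, 311.8]
eef_rot: [[0.545, 0.838, -0.0], [0.838, -0.545, -0.0], [-0.0, -0.0, -1.0]]
ft_force: [-0.4, -1.2, 0.5]
opening: 0.997
gripper_force: 0.0
```

Emit:
arm_command --commands "0.034 0.05 0.01 0.052;0.034 0.05 0.01 0.052;0.034 0.05 0.01 0.052;0.034 0.05 0.01 0.052;0.034 0.05 0.01 0.052;0.034 0.05 0.01 0.052;0.034 0.05 0.01 0.052;0.034 0.05 0.01 0.052"

```text
time_s: 1.58
ee_pos: [487.2, -212.2, 351.6]
eef_rot: [[-0.077, 0.997, -0.0], [0.997, 0.077, -0.0], [-0.0, -0.0, -1.0]]
ft_force: [0.1, -0.8, 0.4]
opening: 0.999
gripper_force: 0.0
```

Emit:
arm_command --commands "0 0 0 0;0 0 0 0;0 0 0 0;0 0 0 0;0 0 0 0;0 0 0 0;0 0 0 0;0 0 0 0"

```text
time_s: 2.25
ee_pos: [486.6, -213.9, 351.3]
eef_rot: [[-0.072, 0.997, -0.0], [0.997, 0.072, -0.0], [-0.0, -0.0, -1.0]]
ft_force: [-0.6, 0.5, -0.6]
opening: 0.997
gripper_force: 0.0
```

```bash
python3 - <<'E'
from workcell import r
from h import *
import pickle
s=r.observe();c=r.capture("wrist");cv2.imwrite("pics/w1.png",c["pixels"]);pickle.dump((s,c),open("w1.pkl","wb"))
print(s['time_s'],s['ee_pos'],s['eef_rot'],s['ft_force'])
E
```

```text
2.25 [ 486.55525211 -213.88265592  351.25509068] [[-7.18549682e-02  9.97415068e-01 -2.13151604e-04]
 [ 9.97415091e-01  7.18549651e-02 -2.25382128e-05]
 [-7.16395201e-06 -2.14220109e-04 -9.99999977e-01]] [-0.62211527  0.52693742 -0.59573768]
```

View pics/w1.png

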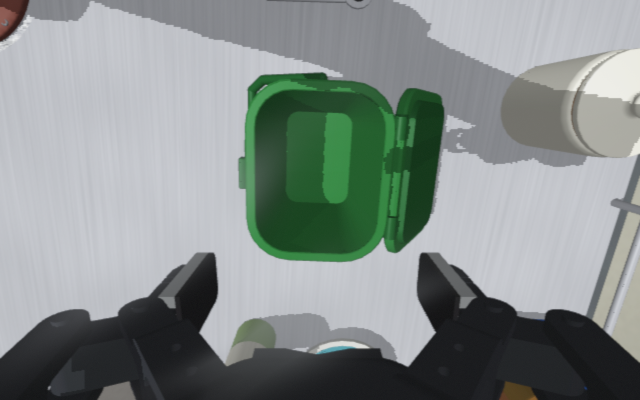

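The wrist view shows the caddy rim as a bright green ring, with outer edges at about columns 247–396 and rows 80–261. The inner edges are at about columns 257–385 and rows 92–250. I'll fit lines to those edges along scanlines.

```bash
python3 - <<'E'
from h import *
import pickle
s,c=pickle.load(open("w1.pkl","rb"));G=c["pixels"][:,:,1].astype(int);B=c["pixels"][:,:,0].astype(int)
for row in (140,200):
    print("row",row,"L",G[row,238:268],"\n R",G[row,372:402])
for col in (300,345):
    print("col",col,"T",G[72:104,col],"\n B",G[235:268,col])
E
```

```text
row 140 L [197 196 195 193 192 183 157 136 147 155 155 155 155 155 153 141 115  86
  73  71  72  72  72  72  72  72  72  73  73  72] 
 R [ 96  95  96  95  96  96  96  96  96  96  96  97 108 124 134 138 138 138
 137 138 136 127 107  94  96 124 140 136 126 120]
row 200 L [196 196 196 195 195 196 193 177 151 147 150 150 150 150 149 147 132 105
  86  80  79  77  77  77  75  74  73  73  72  71] 
 R [ 95  96  96  96  95  96  97 116 132 135 135 136 135 135 135 126 102  88
 119 140 143 143 139 136 134 117  87  79 103 121]
col 300 T [198 130  93  94  99 100  96  86  89  96  97 101 126 145 147 147 145 120
  84  68  67  67  67  67  67  68  69  68  67  63  60  59] 
 B [ 72  72  72  72  72  72  73  72  72  72  73  69  68  69  70  69  77 106
 126 136 136 137 137 137 137 149 198 203 203 203 203 203 203]
col 345 T [139 139 139 139 139 138 139 136 115  91  91  96  97  97  97 104 138 142
 140 113  85  73  71  71  72  72  72  71  73  72  72  73] 
 B [ 80  79  80  80  81  79  80  80  79  79  79  79  79  78  78  76  74  81
 102 126 134 135 135 135 135 134 139 195 200 200 201 201 201]
```

Emit:
arm_command --commands "0.002 0.07 -0.01 0.001;0.002 0.07 0 0.001;0.002 0.07 0 0.001;0.002 0.07 0 0.001;0.002 0.07 0 0.001;0.002 0.07 0 0.001;0.002 0.07 0 0.001;0.002 0.07 0 0.001"

```text
time_s: 2.97
ee_pos: [494.6, 68.1, 346.5]
eef_rot: [[-0.085, 0.996, 0.001], [0.996, 0.085, -0.0], [-0.0, 0.001, -1.0]]
ft_force: [0.8, -0.2, -0.5]
opening: 0.996
gripper_force: 0.0
```

Emit:
arm_command --commands "0 0.07 0 0;0 0.07 0 0;0 0.07 0 0;0 0.06 0 0;0 0.05 0 0;0 0.04 0 0;0 0.03 0 0;0 0 0 0"

```text
time_s: 3.63
ee_pos: [493.4, 265.7, 346.2]
eef_rot: [[-0.092, 0.996, -0.001], [0.996, 0.092, 0.003], [0.003, -0.001, -1.0]]
ft_force: [-0.9, 0.5, -0.2]
opening: 0.998
gripper_force: 0.0
```

Emit:
arm_command --commands "0 0 0 0;0 0 0 0;0 0 0 0;0 0 0 0;0 0 0 0;0 0 0 0;0 0 0 0;0 0 0 0"

```text
time_s: 4.3
ee_pos: [494.9, 261.3, 346.3]
eef_rot: [[-0.085, 0.996, 0.0], [0.996, 0.085, -0.0], [-0.0, 0.0, -1.0]]
ft_force: [0.4, 0.3, -0.3]
opening: 0.998
gripper_force: 0.0
```

```bash
python3 - <<'E'
from workcell import r
from h import *
import pickle
s=r.observe();c=r.capture("wrist");cv2.imwrite("pics/w2.png",c["pixels"]);pickle.dump((s,c),open("w2.pkl","wb"))
print(s['time_s'],s['ee_pos'],s['eef_rot'],s['ft_force'])
E
```

```text
4.3 [494.85760414 261.33937402 346.34978169] [[-8.50999584e-02  9.96372419e-01  1.90191877e-05]
 [ 9.96372418e-01  8.50999590e-02 -3.72032789e-05]
 [-3.86868531e-05  1.57841965e-05 -9.99999999e-01]] [ 0.39142919  0.28940712 -0.29083535]
```

View pics/w2.png

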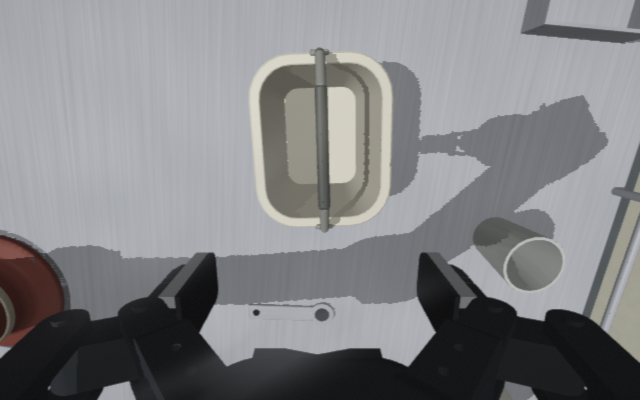

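The wrist view shows the bucket lip outer edges at about columns 250–392 and rows 54–226. The dark grip bar runs from (320,85) to (323,208), and the opener is clear at (293,313). Now I'll fit the lines.

```bash
cat > fit.py <<'E'
from h import *
import pickle
def cross(v,off,th,rising):
    v=v.astype(float)
    for i in range(len(v)-1):
        a,b=v[i]-th,v[i+1]-th
        if (a<0<=b) if rising else (a>=0>b): return off+i+a/(a-b)
    return np.nan
def line(P):
    P=P[~np.isnan(P).any(1)];vx,vy,x,y=cv2.fitLine(P[:,:2].astype(np.float32),cv2.DIST_HUBER,0,.1,.001).ravel()
    n=np.array([-vy,vx]);d=(P[:,:2]-[x,y])@n
    return np.array([x,y]),np.array([vx,vy]),d.std()
def rect(name,L,R,T,B):
    # L,R: sides along long axis; T,B ends
    ang=[np.degrees(np.arctan2(*(l[1]*np.sign(l[1][1]))[::-1]))-90 for l in(L,R)]
    angT=[np.degrees(np.arctan2(*(l[1]*np.sign(l[1][0]))[::-1])) for l in(T,B)]
    a=np.radians(np.mean(ang));ex=np.array([np.cos(a),np.sin(a)]);ey=np.array([-ex[1],ex[0]])
    cx=[l[0]@ex for l in(L,R)];cy=[l[0]@ey for l in(T,B)]
    print(name,"yaw sides",np.round(ang,2),"ends",np.round(angT,2),"size",round(cx[1]-cx[0],1),round(abs(cy[0]-cy[1]),1),"centre",(np.mean(cx)*ex+np.mean(cy)*ey).round(1),"resid",[round(float(l[2]),2) for l in(L,R,T,B)])
E
python3 - <<'E'
from fit import *
s,c=pickle.load(open("w1.pkl","rb"));W=wristW(c,s);G=c["pixels"][:,:,1].astype(int)
rows=range(120,225,3);cols=range(285,361,3)
pl=lambda q,z:line(plane(c,np.array(q),z,W))
L=pl([(cross(G[y,250:275],250,112,False),y) for y in rows],145)
R=pl([(cross(G[y,370:395],370,115,True),y) for y in rows],145)
T=pl([(x,cross(G[86:104,x],86,108,False)) for x in cols],145)
B=pl([(x,cross(G[238:262,x],238,106,True)) for x in cols],145)
rect("caddy inner",L,R,T,B)
s,c=pickle.load(open("w2.pkl","rb"));W=wristW(c,s);im=c["pixels"].astype(int)
D=im[:,:,2]-im[:,:,0]  # cream: R>B
print(D[140,240:265],D[140,380:400],D[45:65,290],D[215:235,290],im[140,310:335,1])
rows=range(95,190,3);cols=[x for x in range(285,360,3) if not 308<x<336]
L=pl([(cross(D[y,238:262],238,8,True),y) for y in rows],120)
R=pl([(cross(D[y,384:402],384,8,False),y) for y in rows],116)
T=pl([(x,cross(D[42:66,x],42,8,True)) for x in cols],120)
B=pl([(x,cross(D[218:238,x],218,8,False)) for x in cols],120)
rect("bucket lip",L,R,T,B)
q=[];g=im[:,:,1]
dark=(im.max(2)<120)
for y in range(95,200,4):
    xs=np.where(im[y,312:332].max(1)<110)[0]
    if len(xs): q.append((312+xs.mean(),y))
P=plane(c,np.array(q),171.5,W);o,d,e=line(P)
d*=np.sign(d[1]);print("bar",o,np.degrees(np.arctan2(d[1],d[0]))-90,e,len(q))
E
```

```text
caddy inner yaw sides [1.72 1.88] ends [1.81 2.47] size 134.1 174.0 centre [ 485.9 -215.3] resid [0.18, 0.44, 0.25, 1.65]
[-7 -7 -8 -7 -7 -7 -8 -8 -8 -8 -7  1 10 14 15 15 15 15 15 15 15 14 12 10
  9] [15 16 16 16 17 17 16 16 17 16 15 12  4 -5 -6 -6 -6 -6 -6 -6] [-8 -8 -8 -7 -7 -7 -7 -2 13 16 15 15 15 15 15 15 15 15 15 15] [11 12 14 16 16 15 15 15 15 15 15  8 -5 -8 -7 -8 -8 -8 -8 -7] [148 147 148 148 147 138 110  93 108 117 118 114 107 101  96  92  85  89
 145 191 206 208 208 208 207]
bucket lip yaw sides [6.65 6.66] ends [6.68 6.28] size 153.0 187.6 centre [496.2 291.7] resid [0.2, 0.11, 0.38, 0.74]
bar [495.71365 294.69977] 6.140068 0.3991380951163892 27
```

Emit:
arm_command --commands "0.001 0.015 -0.03 0.005;0.001 0.015 -0.04 0.005;0 0.015 -0.04 0.005;0 0.015 -0.04 0.003;0 0 -0.04 0;0 0 -0.03 0;0 0 0 0;0 0 0 0"

```text
time_s: 5.02
ee_pos: [495.7, 291.3, 235.9]
eef_rot: [[-0.114, 0.994, -0.001], [0.994, 0.114, -0.001], [-0.001, -0.001, -1.0]]
ft_force: [0.6, 0.2, 0.6]
opening: 0.998
gripper_force: 0.0
```

```bash
python3 - <<'E'
from workcell import r
from fit import *
s=r.observe();c=r.capture("wrist");W=wristW(c,s);im=c["pixels"].astype(int)
print(s['ee_pos'],np.degrees(np.arctan2(s['eef_rot'][1][1],s['eef_rot'][0][1])))
cv2.imwrite("pics/w3.png",c["pixels"])
# predicted bar end points in image for centre (496,291.7), yaw 6.5
a=np.radians(6.5);ey=np.array([-np.sin(a),np.cos(a),0])
for t in(-60,60):print(t,proj(c,np.array([496,291.7,171.5])+t*ey,W))
E
```

```text
[495.69045186 291.33858452 235.89839875] 6.517885790461881
-60 [[320.22515258 297.81368195]]
60 [[320.75186255 120.69978001]]
```

View pics/w3.png

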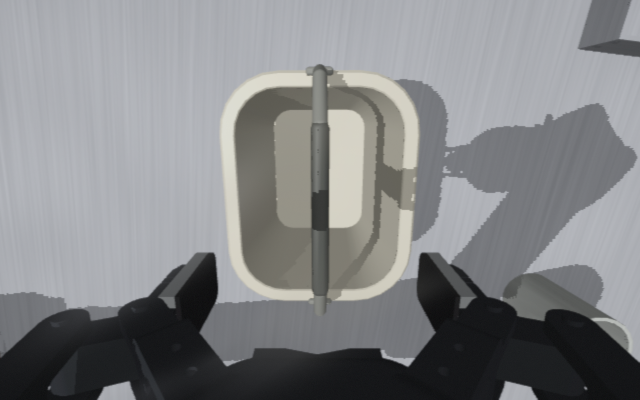

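The grip bar runs from (320,122) to (320,297), matching the predicted ends (320,121) and (320,298). Descend and grip.

Emit:
arm_command --commands "0 0 -0.03 0;0 0 -0.03 0;0 0 -0.03 0;0 0 -0.03 0;0 0 -0.03 0;0 0 -0.02 0;0 0 -0.01 0;0 0 0 0"

```text
time_s: 5.73
ee_pos: [495.9, 291.5, 146.1]
eef_rot: [[-0.113, 0.994, -0.0], [0.994, 0.113, -0.0], [-0.0, -0.0, -1.0]]
ft_force: [-0.3, -0.7, -0.4]
opening: 0.999
gripper_force: 0.0
```

Emit:
arm_command --commands "0 0 0 0;0 0 0 0;0 0 0 0;0 0 0 0;0 0 0 0;0 0 0 0;0 0 0 0;0 0 0 0" --grip 1 --force 70

```text
time_s: 6.4
ee_pos: [496.6, 291.8, 146.7]
eef_rot: [[-0.113, 0.994, 0.002], [0.994, 0.113, 0.001], [0.001, 0.002, -1.0]]
ft_force: [2.3, 0.6, 1.0]
opening: 0.123
gripper_force: 69.4
```

Emit:
arm_command --commands "0 0 0 0;0 0 0 0;0 0 0 0;0 0 0 0;0 0 0 0;0 0 0 0;0 0 0 0;0 0 0 0"

```text
time_s: 7.07
ee_pos: [496.4, 291.8, 146.7]
eef_rot: [[-0.113, 0.994, 0.001], [0.994, 0.113, 0.001], [0.001, 0.001, -1.0]]
ft_force: [2.2, 0.2, 4.4]
opening: 0.125
gripper_force: 69.9
```

Emit:
arm_command --commands "0 0 0.01 0;0 0 0.02 0;0 0 0.03 0;0 0 0.04 0;0 0 0.04 0;0 0 0.04 0;0 0 0.04 0;0 0 0.04 0"

```text
time_s: 7.73
ee_pos: [493.6, 290.7, 276.0]
eef_rot: [[-0.115, 0.993, -0.005], [0.993, 0.115, -0.003], [-0.002, -0.006, -1.0]]
ft_force: [-0.2, 0.2, -4.3]
opening: 0.123
gripper_force: 68.7
```

Emit:
arm_command --commands "0 0 0.04 0;0 0 0.03 0;0 0 0.02 0;0 0 0.01 0;0 0 0 0;0 0 0 0;0 0 0 0;0 0 0 0"

```text
time_s: 8.4
ee_pos: [495.3, 291.0, 324.9]
eef_rot: [[-0.114, 0.994, -0.003], [0.994, 0.114, -0.002], [-0.001, -0.003, -1.0]]
ft_force: [-0.6, 0.3, -4.4]
opening: 0.122
gripper_force: 68.7
```

```bash
python3 - <<'E'
from workcell import r
from fit import *
s=r.observe();c=r.capture("wrist");sc=r.capture("scene");pickle.dump((s,c),open("w4.pkl","wb"))
print(s['ee_pos'],s['ft_force'],s['ft_torque'],np.degrees(np.arctan2(s['eef_rot'][1][1],s['eef_rot'][0][1])))
a=c["pixels"];b=cv2.resize(sc["pixels"][60:220,300:460],(400,400),interpolation=cv2.INTER_CUBIC)
cv2.imwrite("pics/w4.png",cv2.resize(np.hstack([a,b]),None,fx=.76,fy=.76))
E
```

```text
[495.3094011  291.01833898 324.94102374] [-0.64139127  0.32151564 -4.44415896] [-0.01009411  0.03412134  0.01496801] 6.527564082620799
```

View pics/w4.png

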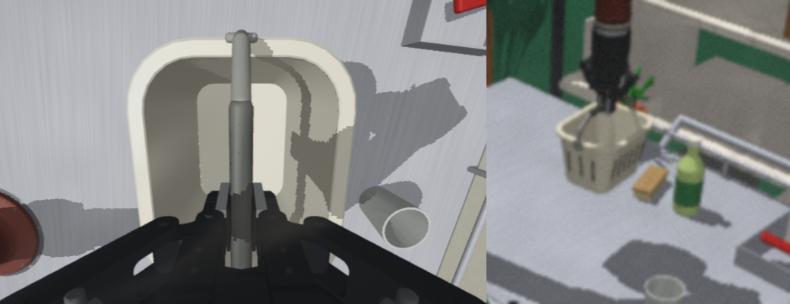

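The bucket is held and looks level. In the wrist view its lip spans columns ~128–355 (scaled picture) with the far end at row ~38. I'll measure the in-hand pose from that and work out the move.

```bash
python3 - <<'E'
from fit import *
s,c=pickle.load(open("w4.pkl","rb"));W=wristW(c,s);im=c["pixels"].astype(int);D=im[:,:,2]-im[:,:,0]
lz=s['ee_pos'][2]+19-165
pl=lambda q,z:line(plane(c,np.array(q),z,W))
rows=range(110,240,4)
l=[(cross(D[y,150:200],150,6,True),y) for y in rows]
rr=[(520-cross(D[y,400:521][::-1],0,8,True),y) for y in rows]
cols=[x for x in range(250,400,4) if not 288<x<348]
t=[(x,cross(D[30:80,x],30,6,True)) for x in cols]
print(np.round(l[::8],1),np.round(rr[::8],1),np.round(t[::5],1))
for dz in(-4,0,4):
    L=pl(l,lz+120+dz);R=pl(rr,lz+120+dz);T=pl(t,lz+120+dz)
    a=np.radians(6.52);ex=np.array([np.cos(a),np.sin(a)]);ey=np.array([-ex[1],ex[0]])
    p=s['ee_pos'][:2]
    # evaluate side offsets at the tool's own y
    def off(l,tt): 
        d=l[1];k=(tt-(l[0]-p)@ey)/(d@ey);return (l[0]+k*d-p)@ex
    print(dz,"yaw",[round(float(np.degrees(np.arctan2(q[1][1],q[1][0])))%180-90,2) for q in(L,R)],"T",round(float(np.degrees(np.arctan2(T[1][1],T[1][0]))),2),
     "sides at 0/+80",[round(off(q,tt),1) for tt in(0,80) for q in(L,R)],"end",round((T[0]-p)@ey,1),[round(float(q[2]),2) for q in(L,R,T)])
E
```

```text
[[170.8 110. ]
 [166.6 142. ]
 [169.6 174. ]
 [173.3 206. ]
 [177.  238. ]] [[463.9 110. ]
 [468.1 142. ]
 [464.7 174. ]
 [461.2 206. ]
 [457.5 238. ]] [[250.   48.9]
 [270.   48.5]
 [350.   48.5]
 [370.   48.5]
 [390.   49.6]]
-4 yaw [5.64, 7.33] T 6.49 sides at 0/+80 [np.float64(-79.4), np.float64(75.7), np.float64(-78.2), np.float64(74.6)] end 94.7 [0.92, 0.9, 0.27]
0 yaw [5.64, 7.33] T 6.49 sides at 0/+80 [np.float64(-77.6), np.float64(73.9), np.float64(-76.4), np.float64(72.8)] end 94.1 [0.9, 0.88, 0.27]
4 yaw [5.64, 7.33] T 6.49 sides at 0/+80 [np.float64(-75.9), np.float64(72.2), np.float64(-74.6), np.float64(71.0)] end 93.4 [0.88, 0.86, 0.26]
```

```bash
cat > inhand.py <<'E'
from fit import *
def inhand(s,c,r0=136,r1=200):
    W=wristW(c,s);im=c["pixels"].astype(int);D=im[:,:,2]-im[:,:,0]
    z=s['ee_pos'][2]-26;p=s['ee_pos'];ey=np.array(s['eef_rot'])[:,0];ex=np.array(s['eef_rot'])[:,1]
    rows=np.arange(r0,r1,2)
    l=np.array([(cross(D[y,150:200],150,6,True),y) for y in rows]);rr=np.array([(520-cross(D[y,400:521][::-1],0,6,True),y) for y in rows])
    # the outline at each row: width 154 gives the depth of the lip's edge there
    out=[]
    for a,b in zip(l,rr):
        f=lambda zz:(plane(c,[a,b],zz,W)-p)
        w0,w1=[(lambda q:(q[1]-q[0])@ex)(f(zz)) for zz in(z-10,z+10)]
        zz=z-10+20*(154-w0)/(w1-w0);q=f(zz);out.append((q.mean(0)@ey,zz-z,q.mean(0)@ex))
    o=np.array(out);o=o[~np.isnan(o).any(1)]
    k=np.polyfit(o[:,0],o[:,1],1);m=np.polyfit(o[:,0],o[:,2],1)
    print("tool-x span",o[:,0].min().round(),o[:,0].max().round(),"lip pitch deg",np.degrees(k[0]).round(2),"dz at 0",k[1].round(1),"yaw rel deg",np.degrees(m[0]).round(2),"x offset at 0",m[1].round(2),"resid",np.std(o[:,1]-np.polyval(k,o[:,0])).round(2))
    L=l-[0,0]
    return o
if __name__=="__main__":
    s,c=pickle.load(open("w4.pkl","rb"))
    for a,b in((136,200),(136,236)):inhand(s,c,a,b)
E
python3 inhand.py
```

```text
tool-x span 21.0 54.0 lip pitch deg -1.56 dz at 0 -2.4 yaw rel deg 0.11 x offset at 0 -1.74 resid 0.39
tool-x span 1.0 54.0 lip pitch deg -0.67 dz at 0 -3.0 yaw rel deg 0.03 x offset at 0 -1.69 resid 0.34
```

```bash
python3 - <<'E'
from inhand import *
s,c=pickle.load(open("w4.pkl","rb"));W=wristW(c,s);R=np.array(s['eef_rot']);p=s['ee_pos']
print(R.round(4),c["hand_eye"].round(4))
im=c["pixels"].astype(int);D=im[:,:,2]-im[:,:,0]
for y in(142,200):
    a=cross(D[y,150:200],150,6,True);b=520-cross(D[y,400:521][::-1],0,6,True)
    q=plane(c,[(a,y),(b,y),(317,y)],p[2]-26,W);print(y,a,b,((q-p)@R).round(2))
g=im[:,:,1]
for y in(145,170,200):print(y,g[y,296:340])
E
```

```text
[[-0.1137  0.9935 -0.0025]
 [ 0.9935  0.1137 -0.0016]
 [-0.0013 -0.0027 -1.    ]] [[-2.000000e-04 -9.647000e-01 -2.632000e-01  6.636620e+01]
 [ 1.000000e+00 -5.000000e-04  1.000000e-03 -2.015400e+00]
 [-1.100000e-03 -2.632000e-01  9.647000e-01 -1.425479e+02]
 [ 0.000000e+00  0.000000e+00  0.000000e+00  1.000000e+00]]
142 166.6 468.3333333333333 [[ 51.16 -76.85  26.14]
 [ 51.15  73.52  25.73]
 [ 51.15  -1.84  25.94]]
200 172.6 462.0909090909091 [[ 21.2  -77.29  26.18]
 [ 21.23  73.84  25.77]
 [ 21.22  -1.85  25.98]]
145 [155 156 156 153 135 103  89  95 107 112 117 122 127 131 136 139 138 135
 132 129 125 122 118 115 111 108 104 101  99  95  92  89  87  83  81  76
  78 130 191 216 218 218 218 218]
170 [154 154 154 153 138 106  90  95 101 106 112 118 123 128 133 136 134 130
 126 122 118 114 111 106 102 100  97  94  91  87  84  79  76  72  69  63
  77 153 202 217 218 218 218 218]
200 [154 153 154 154 151 126  85  85  94 100 107 114 120 124 129 130 128 109
 103 115 113 108 104 100  96  94  93  91  88  84  80  77  73  68  63  60
 102 182 214 217 217 217 217 217]
```

The calibration matrix differs between captures, so I'll average it over many calls and redo the caddy and in-hand fits. The bar and lip are both centred at column ~317, so there is no roll in the grip.

```bash
python3 - <<'E'
from workcell import r
import numpy as np
H=np.array([r.capture("wrist")["hand_eye"] for _ in range(24)])
print(r.observe()['time_s'],H[:4,:3,3].round(2),H[:,:3,3].mean(0),H[:,:3,3].std(0))
print(H.mean(0).round(5)[:3,:3],H.std(0)[:3,:3].round(5));np.save("he.npy",H.mean(0))
E
for f in w1 w2 w4; do python3 -c "
import pickle;s,c=pickle.load(open('$f.pkl','rb'));print(c['hand_eye'][:3,3],c['hand_eye'][:2,2], c['K'][0,0],c['K'][:2,2])";done
```

```text
9.7 [[  66.37   -2.02 -142.55]
 [  66.37   -2.02 -142.55]
 [  66.37   -2.02 -142.55]
 [  66.37   -2.02 -142.55]] [  66.36595536   -2.01547159 -142.55302328] [5.97364524e-05 2.00496179e-05 9.42339883e-04]
[[-2.1000e-04 -9.6475e-01 -2.6317e-01]
 [ 1.0000e+00 -4.8000e-04  9.7000e-04]
 [-1.0600e-03 -2.6317e-01  9.6475e-01]] [[0. 0. 0.]
 [0. 0. 0.]
 [0. 0. 0.]]
[  66.28079835   -2.01005201 -142.55314753] [-0.26312653  0.00098341] 334.18734933801557 [317.00562045 201.51811145]
[  66.30832171   -2.01217857 -142.55365226] [-0.26314034  0.00098001] 334.18734933801557 [317.00562045 201.51811145]
[  66.36618723   -2.01535594 -142.54790205] [-0.26316934  0.00097113] 334.18734933801557 [317.00562045 201.51811145]
```

Emit:
arm_command --commands "0 -0.02 0 0;0 -0.04 0 -0.006;-0.002 -0.05 0 -0.006;-0.002 -0.05 0 -0.006;-0.002 -0.05 0 -0.006;-0.002 -0.05 0 -0.006;-0.002 -0.05 0 -0.006;-0.002 -0.05 0 -0.006"

```text
time_s: 10.37
ee_pos: [489.4, 109.5, 326.5]
eef_rot: [[-0.047, 0.999, 0.0], [0.999, 0.047, -0.001], [-0.001, 0.0, -1.0]]
ft_force: [0.0, -0.3, -4.8]
opening: 0.126
gripper_force: 68.7
```

Emit:
arm_command --commands "-0.002 -0.05 0 -0.006;-0.002 -0.05 0 -0.005;0 -0.05 0 0;0 -0.05 0 0;0 -0.05 0 0;0 -0.05 0 0;0 -0.05 0 0;0 -0.05 0 0"

```text
time_s: 11.03
ee_pos: [487.2, -90.3, 326.6]
eef_rot: [[-0.03, 1.0, 0.0], [1.0, 0.03, -0.001], [-0.001, 0.0, -1.0]]
ft_force: [-0.1, -0.4, -4.0]
opening: 0.128
gripper_force: 68.7
```

Emit:
arm_command --commands "0 -0.05 0 0;0 -0.05 0 0;0 -0.05 0 0;0 -0.04 0 0;0 -0.03 0 0;0 -0.02 0 0;0 -0.012 0 0;0 0 0 0"

```text
time_s: 11.7
ee_pos: [487.3, -216.0, 326.2]
eef_rot: [[-0.028, 1.0, -0.0], [1.0, 0.028, -0.001], [-0.001, -0.0, -1.0]]
ft_force: [-0.4, -1.1, -3.5]
opening: 0.122
gripper_force: 68.7
```

Emit:
arm_command --commands "0 0 0 0;0 0 0 0;0 0 0 0;0 0 0 0;0 0 0 0;0 0 0 0;0 0 0 0;0 0 0 0"

```text
time_s: 12.37
ee_pos: [487.8, -214.4, 326.3]
eef_rot: [[-0.031, 1.0, -0.0], [1.0, 0.031, 0.0], [0.0, -0.0, -1.0]]
ft_force: [-0.3, 0.4, -3.9]
opening: 0.126
gripper_force: 68.7
```

```bash
python3 - <<'E'
from workcell import r
from fit import *
s=r.observe();t=r.capture("top");sc=r.capture("scene");w=r.capture("wrist");pickle.dump((s,t,sc,w),open("w5.pkl","wb"))
R=np.array(s['eef_rot']);print(s['time_s'],s['ee_pos'],R[:,2],s['ft_force'],s['ft_torque'],np.degrees(np.arctan2(R[1,1],R[0,1])))
a=cv2.resize(t["pixels"][180:280,335:435],(400,400),interpolation=cv2.INTER_CUBIC)
b=cv2.resize(sc["pixels"][150:280,205:335],(400,400),interpolation=cv2.INTER_CUBIC)
cv2.imwrite("pics/w5.png",np.hstack([a,b]))
E
```

```text
12.3667 [ 487.83458434 -214.37379821  326.30618848] [-3.76089347e-05  1.85661042e-05 -9.99999999e-01] [-0.26415562  0.35763878 -3.90688057] [-0.01479047 -0.02920844  0.02624326] 1.758046963976047
```

View pics/w5.png

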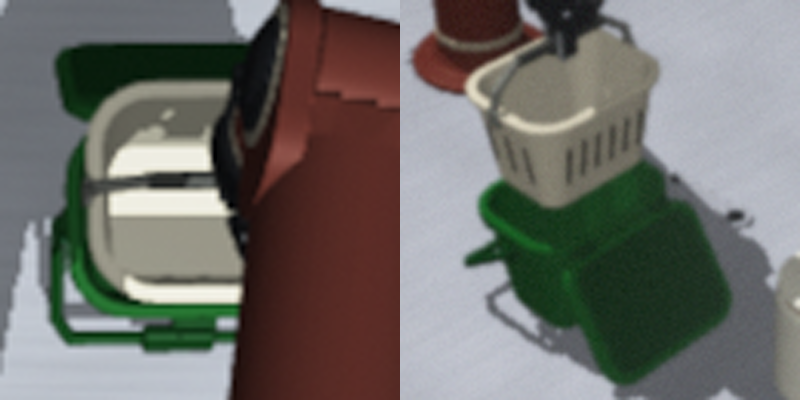

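The bucket hangs straight over the caddy mouth. In the top crop its lip sits inside the green rim outline, and in the scene crop its base is just above the mouth. Lower in stages, watching the force.

Emit:
arm_command --commands "0 0 -0.01 0;0 0 -0.02 0;0 0 -0.025 0;0 0 -0.025 0;0 0 -0.025 0;0 0 -0.02 0;0 0 -0.01 0;0 0 0 0"

```text
time_s: 13.18
ee_pos: [486.8, -214.3, 257.1]
eef_rot: [[-0.031, 1.0, -0.003], [1.0, 0.031, 0.001], [0.001, -0.003, -1.0]]
ft_force: [-1.0, -0.3, -5.1]
opening: 0.127
gripper_force: 68.7
```

Emit:
arm_command --commands "0 0 -0.01 0;0 0 -0.01 0;0 0 -0.01 0;0 0 -0.01 0;0 0 -0.01 0;0 0 -0.01 0;0 0 0 0;0 0 0 0"

```text
time_s: 13.85
ee_pos: [487.6, -214.4, 228.5]
eef_rot: [[-0.031, 1.0, -0.001], [1.0, 0.031, 0.0], [0.0, -0.001, -1.0]]
ft_force: [-0.2, 0.1, -4.7]
opening: 0.123
gripper_force: 68.7
```

```bash
python3 - <<'E'
from workcell import r
from fit import *
s=r.observe();t=r.capture("top");sc=r.capture("scene");w=r.capture("wrist");pickle.dump((s,t,sc,w),open("w6.pkl","wb"))
print(s['time_s'],s['ee_pos'],s['ft_force'],s['ft_torque'])
a=w["pixels"][30:330,150:500]
b=cv2.resize(sc["pixels"][165:265,215:330],(345,300),interpolation=cv2.INTER_CUBIC)
cv2.imwrite("pics/w6.png",np.hstack([a,b]))
E
```

```text
13.85 [ 487.60839419 -214.41090205  228.46023677] [-0.16580541  0.1100538  -4.68634659] [0.0035     0.02517093 0.00838322]
```

View pics/w6.png

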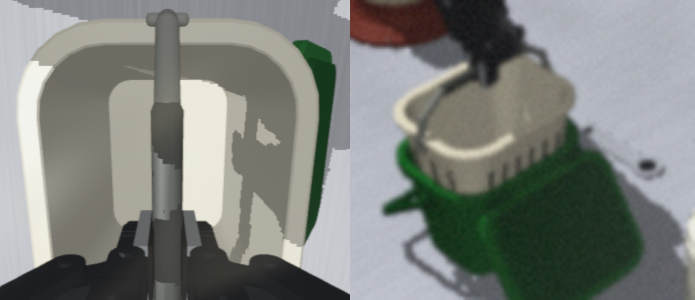

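The bucket is inside the mouth, its lip level in both views, and the rim is hidden under the lip except for the lid at right. Continue slowly.

Emit:
arm_command --commands "0 0 -0.006 0;0 0 -0.006 0;0 0 -0.006 0;0 0 -0.006 0;0 0 -0.006 0;0 0 -0.006 0;0 0 0 0;0 0 0 0"

```text
time_s: 14.67
ee_pos: [487.7, -214.4, 210.5]
eef_rot: [[-0.031, 1.0, -0.001], [1.0, 0.031, 0.0], [0.0, -0.001, -1.0]]
ft_force: [-0.9, 0.0, -4.3]
opening: 0.124
gripper_force: 68.7
```

Emit:
arm_command --commands "0 0 -0.003 0;0 0 -0.003 0;0 0 -0.003 0;0 0 -0.003 0;0 0 0 0;0 0 0 0;0 0 0 0;0 0 0 0"

```text
time_s: 15.33
ee_pos: [487.9, -214.5, 204.9]
eef_rot: [[-0.03, 1.0, 0.0], [1.0, 0.03, -0.0], [-0.0, 0.0, -1.0]]
ft_force: [-0.2, 0.7, -3.7]
opening: 0.127
gripper_force: 68.7
```

Emit:
arm_command --commands "0 0 -0.002 0;0 0 -0.002 0;0 0 -0.002 0;0 0 0 0;0 0 0 0;0 0 0 0;0 0 0 0;0 0 0 0"

```text
time_s: 16.0
ee_pos: [487.9, -214.5, 201.9]
eef_rot: [[-0.03, 1.0, 0.0], [1.0, 0.03, -0.0], [-0.0, 0.0, -1.0]]
ft_force: [0.8, 1.1, -4.5]
opening: 0.128
gripper_force: 68.7
```

Emit:
arm_command --commands "0 0 -0.002 0;0 0 -0.002 0;0 0 -0.002 0;0 0 0 0;0 0 0 0;0 0 0 0;0 0 0 0;0 0 0 0"

```text
time_s: 16.67
ee_pos: [487.8, -214.5, 198.8]
eef_rot: [[-0.031, 1.0, 0.0], [1.0, 0.031, -0.0], [-0.0, 0.0, -1.0]]
ft_force: [-1.0, 0.8, -4.9]
opening: 0.12
gripper_force: 68.7
```

Emit:
arm_command --commands "0 0 -0.002 0;0 0 -0.002 0;0 0 0 0;0 0 0 0;0 0 0 0;0 0 0 0;0 0 0 0;0 0 0 0"

```text
time_s: 17.33
ee_pos: [487.8, -214.5, 196.8]
eef_rot: [[-0.031, 1.0, 0.0], [1.0, 0.031, 0.0], [0.0, 0.0, -1.0]]
ft_force: [-0.4, -0.1, -3.9]
opening: 0.125
gripper_force: 68.7
```

Emit:
arm_command --commands "0 0 -0.002 0;0 0 -0.001 0;0 0 0 0;0 0 0 0;0 0 0 0;0 0 0 0;0 0 0 0;0 0 0 0"

```text
time_s: 18.0
ee_pos: [487.8, -214.4, 195.3]
eef_rot: [[-0.031, 1.0, -0.0], [1.0, 0.031, 0.0], [0.0, -0.0, -1.0]]
ft_force: [0.3, 0.4, -4.4]
opening: 0.125
gripper_force: 68.7
```

Emit:
arm_command --commands "0 0 -0.001 0;0 0 -0.001 0;0 0 0 0;0 0 0 0;0 0 0 0;0 0 0 0;0 0 0 0;0 0 0 0"

```text
time_s: 18.67
ee_pos: [487.8, -214.4, 194.3]
eef_rot: [[-0.031, 1.0, -0.0], [1.0, 0.031, 0.0], [0.0, -0.0, -1.0]]
ft_force: [0.0, -0.0, -4.9]
opening: 0.124
gripper_force: 68.7
```

Emit:
arm_command --commands "0 0 -0.001 0;0 0 -0.001 0;0 0 0 0;0 0 0 0;0 0 0 0;0 0 0 0;0 0 0 0;0 0 0 0"

```text
time_s: 19.33
ee_pos: [487.8, -214.4, 193.3]
eef_rot: [[-0.031, 1.0, -0.0], [1.0, 0.031, 0.0], [0.0, -0.0, -1.0]]
ft_force: [-0.2, -0.6, -4.3]
opening: 0.125
gripper_force: 68.7
```

Emit:
arm_command --commands "0 0 -0.001 0;0 0 -0.001 0;0 0 0 0;0 0 0 0;0 0 0 0;0 0 0 0;0 0 0 0;0 0 0 0"

```text
time_s: 20.0
ee_pos: [487.8, -214.5, 192.3]
eef_rot: [[-0.031, 1.0, -0.0], [1.0, 0.031, 0.0], [0.0, -0.0, -1.0]]
ft_force: [0.4, 0.7, -4.4]
opening: 0.127
gripper_force: 68.7
```

Emit:
arm_command --commands "0 0 -0.001 0;0 0 0 0;0 0 0 0;0 0 0 0;0 0 0 0;0 0 0 0;0 0 0 0;0 0 0 0"

```text
time_s: 20.67
ee_pos: [487.8, -214.5, 191.8]
eef_rot: [[-0.03, 1.0, -0.0], [1.0, 0.03, 0.0], [0.0, -0.0, -1.0]]
ft_force: [0.1, -0.5, -5.6]
opening: 0.124
gripper_force: 68.7
```

```bash
python3 - <<'E'
from workcell import r
s=r.observe();print(s['time_s'],s['ee_pos'],s['ft_force'],s['ft_torque'])
E
```

```text
20.6667 [ 487.77550508 -214.46400234  191.77429063] [ 0.05060859 -0.45569746 -5.6109295 ] [-0.0459628   0.22929773 -0.01031104]
```

Emit:
arm_command --commands "0 0 -0.001 0;0 0 0 0;0 0 0 0;0 0 0 0;0 0 0 0;0 0 0 0;0 0 0 0;0 0 0 0"

```text
time_s: 21.33
ee_pos: [487.8, -214.4, 191.4]
eef_rot: [[-0.03, 1.0, 0.0], [1.0, 0.03, -0.0], [-0.0, 0.0, -1.0]]
ft_force: [-0.7, -0.5, -2.9]
opening: 0.124
gripper_force: 69.0
```

```bash
python3 - <<'E'
from workcell import r
s=r.observe();print(s['time_s'],s['ee_pos'],s['ft_force'],s['ft_torque'])
E
```

```text
21.3333 [ 487.84142941 -214.44908327  191.38632865] [-0.66956502 -0.48055848 -2.90036261] [-0.00943814  0.28243277  0.06155398]
```

Emit:
arm_command --commands "0 0 -0.001 0;0 0 0 0;0 0 0 0;0 0 0 0;0 0 0 0;0 0 0 0;0 0 0 0;0 0 0 0"

```text
time_s: 22.0
ee_pos: [487.9, -214.5, 191.0]
eef_rot: [[-0.031, 1.0, 0.0], [1.0, 0.031, -0.0], [-0.0, 0.0, -1.0]]
ft_force: [-1.0, -0.3, 0.5]
opening: 0.126
gripper_force: 69.4
```

```bash
python3 - <<'E'
from workcell import r
s=r.observe();print(s['time_s'],s['ee_pos'],s['ft_force'],s['ft_torque'])
E
```

```text
22.0 [ 487.88172495 -214.48814148  190.9617939 ] [-1.04028795 -0.27219739  0.50620526] [0.0252265  0.3755045  0.00720397]
```

Contact was at the expected height and the caddy now carries the bucket's weight. Open the gripper.

Emit:
arm_command --commands "0 0 0 0;0 0 0 0;0 0 0 0;0 0 0 0;0 0 0 0;0 0 0 0;0 0 0 0;0 0 0 0" --grip 0

```text
time_s: 22.67
ee_pos: [487.9, -214.4, 190.8]
eef_rot: [[-0.031, 1.0, 0.0], [1.0, 0.031, 0.0], [0.0, 0.0, -1.0]]
ft_force: [0.2, 0.1, 0.6]
opening: 0.501
gripper_force: 0.0
```

Emit:
arm_command --commands "0 0 0.01 0;0 0 0.02 0;0 0 0.03 0;0 0 0.04 0;0 0 0.05 0;0 0 0.05 0;0 0 0.05 0;0 0 0.05 0"

```text
time_s: 23.33
ee_pos: [487.7, -214.2, 343.2]
eef_rot: [[-0.031, 1.0, 0.001], [1.0, 0.031, -0.0], [-0.0, 0.001, -1.0]]
ft_force: [0.3, -0.2, -0.4]
opening: 0.502
gripper_force: 0.0
```

Emit:
arm_command --commands "-0.01 0.03 0.01 0;-0.01 0.05 0 0;0 0.06 0 0;0 0.06 0 0;0 0.06 0 0;0 0.06 0 0;0 0.06 0 0;0 0.06 0 0"

```text
time_s: 24.0
ee_pos: [476.8, 7.7, 346.1]
eef_rot: [[-0.031, 1.0, -0.0], [1.0, 0.031, -0.0], [-0.0, -0.0, -1.0]]
ft_force: [0.9, 0.5, 0.3]
opening: 0.501
gripper_force: 0.0
```

Emit:
arm_command --commands "0 0.06 0 0;0 0.04 0 0;0 0.02 0 0;0 0 0 0;0 0 0 0;0 0 0 0;0 0 0 0;0 0 0 0"

```text
time_s: 24.67
ee_pos: [478.0, 64.0, 345.7]
eef_rot: [[-0.028, 1.0, -0.0], [1.0, 0.028, -0.001], [-0.001, -0.0, -1.0]]
ft_force: [-0.0, -0.5, 0.4]
opening: 0.5
gripper_force: 0.0
```

```bash
python3 - <<'E'
from workcell import r
from fit import *
s=r.observe();t=r.capture("top");sc=r.capture("scene")
print(s['time_s'],s['ee_pos'],s['ft_force'],s['opening'])
a=cv2.resize(t["pixels"][180:280,335:435],(400,400),interpolation=cv2.INTER_CUBIC)
b=cv2.resize(sc["pixels"][150:280,205:335],(400,400),interpolation=cv2.INTER_CUBIC)
cv2.imwrite("pics/w7.png",np.hstack([a,b]))
E
```

```text
24.6667 [477.9513611   63.95085194 345.66312222] [-0.01032967 -0.50993302  0.35567512] 0.500447132438137
```

View pics/w7.png

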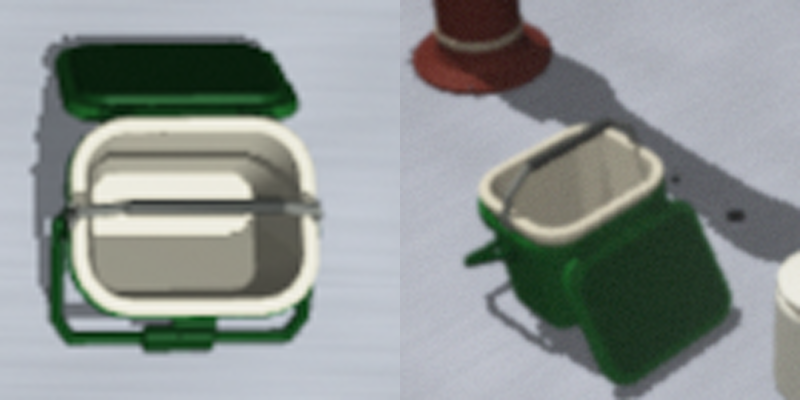

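The bucket sits level and centred in the caddy, its lip just above the green rim. The caddy has not moved and the gripper is clear of everything.

```bash
python3 -c "
from workcell import r
print(r.hand_in())"
```

```text
the job is handed in; nothing more can be done
None
```

The bucket is back in the caddy, level and resting on its own weight; I let go once the caddy was carrying it, nothing else looked moved in the final view, and the job was handed in at about 25 s.

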